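Clamp a chassis blank in the drilling fixture

TASK

Set up the drilling fixture: of the three black blanks on the cutting mat, lay the one that fits the nest between the two end blocks flat in the fixture, then swing the orange clamp handle over until it snaps shut and the rubber foot holds the blank down. Leave the other two blanks, the marker, the hand drill, the screwdriver and the green bottle where they are.

Things in the scene. Friction and masses are not known exactly. Their poses are not given: they have to be found in the camera images.
- jig: Drilling fixture, fixed to the bench: aluminium base plate, x -188 to +30, y -66 to +66, 15 mm thick; nest at one end, steel toggle clamp (bracket 40 mm wide, x -168 to -70 mm) at the other. Origin on the bench under the nest's middle; x points from the clamp to the nest, y along the nest's length, z up. The clamp works in the plane y = 0.
- nest (a point): Middle of the nest's floor, on top of the base plate; axes as the fixture's. Two steel U-shaped end blocks cup the blank's ends: 90 mm between end walls (along y), 28 mm between cheeks (along x), 9 mm high, tops chamfered 3 mm. Cheeks reach in to y = +-33 mm; between them fingers have room beside the blank. Only the 84 mm blank fits. The open clamp leaves it free from above.
- clamp_handle (a joint): Swing of the clamp handle about its fixed pivot: 0 to 0.06 open at the start, 1.37 at dead centre (the high point), 1.51 shut on its stop. It brings the clamp arm down with it. The foot meets the blank at about 1.08; from there a spring pushes back, up to about 10 N at the grip, until dead centre; then it snaps on to the stop and stays. Let go earlier, it springs back.
- handle_pivot (a point): Axis of the handle's hinge, in the clamp's bracket, at fixture x -153, y 0, z 50 mm; axes as the fixture's, hinge axis = y. With the joint at q the handle points, seen from here, along (cos(1.584 + q), 0, sin(1.584 + q)): open it stands upright, shut it lies nearly level, pointing away from the nest and past the base plate's end.
- grip (a point): Middle of the handle's orange grip, a round bar of 15 mm diameter and 89 mm length, 90 mm from the hinge axis; open 140 mm, shut 55 mm above the bench. Its y = the hinge axis. Open, the raised clamp arm stands 45 mm nearer to the nest, 140 mm high; the sides of the grip are free.
- clamp_foot: Rubber foot at the end of the clamp arm, 17 mm diameter; origin at the middle of its underside, z along the spindle towards the arm. Open, it looks away from the clamp, about 134 mm above the bench and 69 mm from the nest's middle; shut, it presses down on the middle of the blank.
- blank_short_center (a point): Short black plastic blank, a flat bar 70 mm long, 24 wide, 12 high, 32 g (give or take 30 %), with two pale dots on top; loose, lying flat on the cutting mat. The point is its centre, 6 mm above its underside; x runs along its length, z up. Which of the three lies where changes.
- blank_middle_center (a point): Middle-length black plastic blank, a flat bar 84 mm long, 24 wide, 12 high, 38 g (give or take 30 %), with two pale dots on top; loose, lying flat on the cutting mat. The point is its centre, 6 mm above its underside; x runs along its length, z up. Which of the three lies where changes.
- blank_long_center (a point): Long black plastic blank, a flat bar 98 mm long, 24 wide, 12 high, 44 g (give or take 30 %), with two pale dots on top; loose, lying flat on the cutting mat. The point is its centre, 6 mm above its underside; x runs along its length, z up. Which of the three lies where changes.
- blank_middle: The middle-length blank again: origin at the centre of its underside.
- marker: Marker pen, white with blue cap, 130 mm long, lying on the far part of the mat. Not needed.
- pin_vise: Hand drill (pin vise) with a fine drill bit, 110 mm long, lying beyond the fixture. Not needed.
- green_bottle: Green bottle, 46 mm diameter, 125 mm high, standing between fixture and mat, beyond them; origin under its centre. Not needed.
- screwdriver: Screwdriver with yellow handle, 170 mm long, lying beyond the fixture. Not needed.
There are look-alikes about, which are no part of the job. Leave any pink, red or yellow look-alike of the blank_middle alone.

How it is judged:
By the outcome, as a careful person would: the job done as asked, in the order asked, and still so for the second after the job is handed in, with the robot touching nothing.
It also fails if it takes over 53 s, if anything falls off the work surface, if the arm or the gripper's body presses on something with over 40 N, if the wrist force passes 120 N, or if a joint passes its speed limit or range.

ROBOT

A 7-joint arm with a two-finger parallel gripper is mounted at the origin on the work surface. World frame = base frame: x ahead of the robot, y to its left, z up, the work surface at z = 0. Lengths are in m, angles in rad, forces in N, time in s.
With the tool pointing down it reaches from about 0.425 to 0.925 m from the base axis. Payload 6.8 kg.
Tool frame: the origin (TCP) lies at the very end of the fingers, on their centre line; the grasp point (between the pads) lies 19 mm behind it; z points along the fingers, x is the direction in which the jaws open and shut, and the axes are right-handed (so a half turn about z gives the same grasp; the last joint's range is limited). The gripper opens to 85 mm and grips with 20 to 120 N. Pads are 22 mm wide; open, the fingers measure 114 mm over their backs; the gripper's body (76 mm by 85 mm) begins 54 mm behind the grasp point. The pads swing forward as they close: fully open they stand 13 mm farther back than shut.
Start: joints at [1.2, 0.477, 0.022, 1.555, -0.011, 1.109, -0.083], TCP at [0.175, -0.652, 0.231] pointing down, gripper open.
Joint ranges: [-2.96, 2.96], [-0.34, 2.1], [-1.41, 1.46], [0.24, 2.44], [-1.37, 4.51], [0.17, 1.92], [-2.96, 2.96]. Speed limits (rad/s): [2.39, 2.39, 3.14, 3.14, 3.14, 3.14, 3.14].

INTERFACE

Orientations are given as a unit quaternion [w, x, y, z].
In Python, from station import get_obs, read_camera, calibration, hand_in, recognise, outline_of, place_of gives the robot as it stands.
- The arm moves only by the tool move_arm, never from a script. Its argument "steps" is a list of rows, each an object with "fingers": the finger opening in mm, from 0 to 85.4; "translation": the shift along the world's x, y, z in mm, a list of three; "turn": the turn about the world's z in rad. In form: [{"fingers": fingers, "translation": [dx, dy, dz], "turn": turn}, ...]. A call has 1 to 10 rows; each row shifts and turns the commanded pose from where the row before left it; what a row does not reach is not made up. A row lasts 1/8 s, in which the tool goes at most 62.5 mm and 10.7 degrees, less where a joint would pass 70% of its speed; a pose out of reach is approached as far as the arm can. A call with a gripper value outside its range is refused whole. The fingers move at their own pace and stop on an object; "newtons" is the grip in N (left out, the last holds). Time passes only in rows, so rows that do not move let the fingers close. It gives the time, the measured TCP pose, the force and the opening at its end, in the units of the state.
- get_obs(): the state, without advancing time (a new reading comes with each control period).
- read_camera(name): name is "side" or "top" or "wrist"; returns the picture (420x560x3 uint8, blue, green, red); there is no depth.
- calibration(name): a dict with "camera_matrix" (3x3 intrinsics, pixels), "rvec" (rotation vector, rad) and "tvec" (3), from world to camera coordinates, as OpenCV has them. Camera axes: x right, y down, z forward; pixel columns grow to the right and rows downward; lengths in m; the calibration is good to about 2 mm. The wrist camera is an equidistant fisheye: a pixel r from the principal point sees the ray r / f radians off the axis. A picture is of the moment at which its call begins: read the wrist's pose just before it. calibration takes no time and is no camera call; for the wrist camera it gives the pose at the moment of the call.
- hand_in(): hands the job in, once; it reports no verdict.
Trained networks look in the newest picture that a camera, given by its name, has taken for a name from the list of things; names that differ only in an ending like _2 or _b are one class to them, and where a whole thing is asked for, a point or a joint stands for the part that bears it (a point fixed in the world has none). Each returns a list of dicts, best first, with "conf" (0 to 1); they miss things now and then, are a little off and sometimes report something else, mostly with a low value. They report only what shows in the picture. A call takes as long as a camera call. They do not tell look-alikes from the thing itself.
- recognise(camera, name): "xy" ([column, row] in pixels, amid what is visible of it).
- outline_of(camera, name): "mask" (420x560 bool, what is visible of it) and "xy" ([column, row] in pixels, amid what is visible of it).
- place_of(camera, name): "xy" ([column, row] in pixels: a listed point, or the origin of a listed thing).
The state is a dict: "t": time; "q": joint angles; "joint_vel": joint speeds; "joint_torque": joint torques, N m; "eef_pos": TCP position; "tool_rot": TCP orientation; "contact_force": force on the tool from outside, world axes, zero at the start; "torque": the same for the moment, N m; "gripper_width": opening from 0.0 (shut) to 1.0 (fully open).
Only numpy, scipy, OpenCV 4.12 (cv2) and the standard library are available. Lean on these libraries where they do the work, as an engineer would, in place of code of your own. Each camera call takes 0.05 s, during which the arm holds its last target.

## Working session

There is one attempt and no reset: what is moved stays moved. The work goes in short steps, Python scripts to look and compute and a tool call to move; the robot and the scene stay as the last step left them, time stands still between calls to the robot, and variables do not carry over. Pictures are saved under pics/ and viewed, and the job is handed in when it is done.

Besides the shell and the picture viewer there is one more tool, called as name(argument=value, ...) on one line, values as JSON. move_arm: Moves the arm, as the interface text tells. Its arguments: {"type":"object","properties":{"steps":{"type":"array"},"newtons":{"type":"number"}},"required":["steps"]}

```bash
mkdir -p pics; ls
python3 - <<'E'
from station import *
import cv2
print(get_obs())
for c in ['side','top','wrist']:
    cv2.imwrite(f'pics/{c}0.png',read_camera(c)); print(c,calibration(c))
E
```

```text
pics
{'t': 0.0, 'q': array([ 1.19992479,  0.47780603,  0.02233765,  1.55644019, -0.01151382,
        1.10929343, -0.08308695]), 'joint_vel': array([-0.00039878, -0.00078868, -0.00069681,  0.0008868 ,  0.0002581 ,
        0.00084757,  0.00088494]), 'joint_torque': array([-1.71943339e-04, -5.96455729e+01,  1.60743535e+00, -2.81191599e+01,
        1.23903563e-02,  9.47852415e-03, -1.88674522e-05]), 'eef_pos': array([ 0.17517587, -0.65126671,  0.23032645]), 'tool_rot': array([-5.03636490e-04,  7.93658085e-01, -6.08363392e-01, -7.57328789e-04]), 'contact_force': array([ 0.02586623, -0.72939073, -0.73356142]), 'torque': array([-0.00794663, -0.00936089,  0.00388286]), 'gripper_width': 0.9962107846302586}
side {'camera_matrix': array([[396.96522837,   0.        , 278.42010541],
       [  0.        , 396.96522837, 201.07202293],
       [  0.        ,   0.        ,   1.        ]]), 'rvec': array([ 1.00823856, -2.52818083,  0.91715984]), 'tvec': array([0.54686196, 0.22338372, 1.10489908])}
top {'camera_matrix': array([[401.48489024,   0.        , 281.21438653],
       [  0.        , 401.48489024, 207.11136413],
       [  0.        ,   0.        ,   1.        ]]), 'rvec': array([ 2.17717199, -2.15907929,  0.13113966]), 'tvec': array([0.22087748, 0.55982519, 1.10427431])}
wrist {'camera_matrix': array([[325.1922621 ,   0.        , 277.15466747],
       [  0.        , 325.1922621 , 210.03478121],
       [  0.        ,   0.        ,   1.        ]]), 'rvec': array([-2.29822643,  1.76385567,  0.26460283]), 'tvec': array([-0.67328218, -0.0383738 ,  0.37957267])}
```

View pics/side0.png

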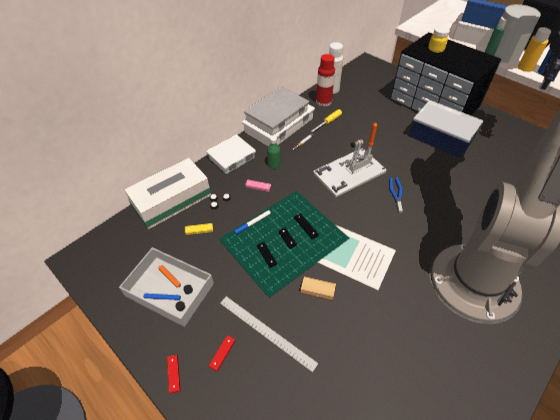

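View pics/top0.png

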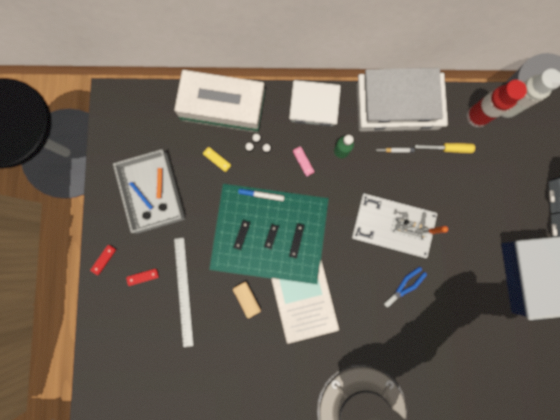

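View pics/wrist0.png

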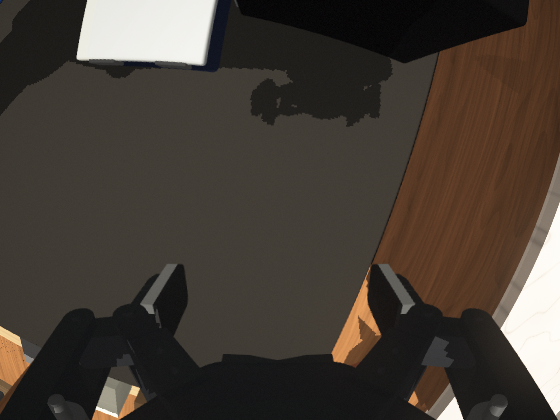

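The three black blanks are on the mat, in the top view at (242,235), (271,236) and (297,240). In the side view they are at (266,254), (287,237) and (306,226). The fixture is at top (397,226), with the clamp at its right end. Other blank-shaped things are pink (303,161), yellow (217,159) and red (103,260) and (142,277). Next I measure the lengths.

```bash
cat > h.py <<'E'
import numpy as np, cv2
from station import *
def cam(c):
    d=calibration(c); R=cv2.Rodrigues(np.array(d['rvec']))[0]; return np.array(d['camera_matrix']),R,np.array(d['tvec']).ravel()
def rays(c,uv):
    K,R,t=cam(c); uv=np.atleast_2d(np.asarray(uv,float)); n=(uv-K[:2,2])/[K[0,0],K[1,1]]
    if c=='wrist':
        r=np.linalg.norm(n,axis=1)[:,None]+1e-12; d=np.c_[n/r*np.sin(r),np.cos(r)]
    else: d=np.c_[n,np.ones(len(n))]
    return -R.T@t, d@R
def toz(c,uv,z):
    o,d=rays(c,uv); return o+d*((z-o[2])/d[:,2])[:,None]
def proj(c,P):
    K,R,t=cam(c); p=np.atleast_2d(P)@R.T+t
    if c=='wrist':
        s=np.linalg.norm(p[:,:2],axis=1)+1e-12; th=np.arctan2(s,p[:,2]); n=p[:,:2]/s[:,None]*th[:,None]
    else: n=p[:,:2]/p[:,2:]
    return n*[K[0,0],K[1,1]]+K[:2,2]
def tri(cs):
    A=np.zeros((3,3));b=np.zeros(3)
    for c,uv in cs:
        o,d=rays(c,uv); d=d[0]/np.linalg.norm(d[0]); M=np.eye(3)-np.outer(d,d); A+=M;b+=M@o
    return np.linalg.solve(A,b)
E
python3 - <<'E'
from h import *
np.set_printoptions(precision=4,suppress=True)
for c in ['top','side']:
    im=read_camera(c); cv2.imwrite(f'pics/{c}1.png',im)
    for n in ['blank_short_center','blank_middle_center','blank_long_center']:
        for r in outline_of(c,n)[:4]:
            m=r['mask'].astype(np.uint8); rc=cv2.minAreaRect(np.argwhere(m)[:,::-1].astype(np.float32)); box=cv2.boxPoints(rc)
            w=toz(c,box,.012)[:,:2]; e=[np.linalg.norm(w[0]-w[1]),np.linalg.norm(w[1]-w[2])]
            print(c,n,r['conf'],r['xy'],m.sum(),np.array(e),toz(c,[r['xy']],.012)[0])
    for n in ['nest','handle_pivot','grip','clamp_foot','blank_short_center','blank_middle_center','blank_long_center','jig','green_bottle']:
        for r in place_of(c,n)[:3]: print(c,n,round(r['conf'],2),r['xy'],toz(c,[r['xy']],{'nest':.015,'handle_pivot':.05,'grip':.14,'clamp_foot':.134}.get(n,.006))[0])
im=read_camera('top'); cv2.imwrite('pics/topcrop.png',cv2.resize(im[175:295,205:445],None,fx=3.3,fy=3.3,interpolation=cv2.INTER_CUBIC))
im=read_camera('side'); cv2.imwrite('pics/sidecrop.png',cv2.resize(im[110:300,210:420],None,fx=3.1,fy=3.1,interpolation=cv2.INTER_CUBIC))
E
```

```text
top blank_short_center 0.74 [273.3, 235.8] 223 [0.0722 0.0258] [0.4776 0.2473 0.012 ]
top blank_short_center 0.72 [458.9, 148.2] 287 [0.1385 0.024 ] [ 0.7385 -0.2943  0.012 ]
top blank_middle_center 0.71 [105.3, 257.8] 293 [0.0855 0.0288] [0.4118 0.7203 0.012 ]
top blank_middle_center 0.62 [139.3, 276.3] 248 [0.0849 0.0239] [0.361  0.6223 0.012 ]
top blank_middle_center 0.57 [240.5, 235.0] 212 [0.078  0.0235] [0.4791 0.3407 0.012 ]
top blank_middle_center 0.54 [301.6, 162.8] 227 [0.025  0.0844] [0.6902 0.1671 0.012 ]
top blank_long_center 0.85 [296.5, 240.5] 318 [0.0992 0.0256] [0.4648 0.1811 0.012 ]
top nest 0.71 [367.6, 215.6] [ 0.5374 -0.0221  0.015 ]
top grip 0.51 [439.4, 229.6] [ 0.4916 -0.1764  0.14  ]
top grip 0.39 [261.5, 194.2] [0.5784 0.2772 0.14  ]
top clamp_foot 0.5 [401.8, 221.2] [ 0.5127 -0.0829  0.134 ]
top blank_short_center 0.69 [405.3, 220.2] [ 0.5259 -0.1329  0.006 ]
top blank_short_center 0.58 [274.5, 234.3] [0.4821 0.244  0.006 ]
top blank_middle_center 0.82 [299.8, 160.6] [0.6981 0.172  0.006 ]
top blank_middle_center 0.79 [102.1, 259.3] [0.4074 0.7316 0.006 ]
t
[... 1165 characters left out ...]
e clamp_foot 0.49 [329.5, 179.7] [0.4687 0.0793 0.134 ]
side clamp_foot 0.41 [348.9, 144.9] [ 0.5201 -0.0827  0.134 ]
side clamp_foot 0.33 [325.7, 122.6] [ 0.6465 -0.1195  0.134 ]
side blank_short_center 0.58 [290.4, 238.0] [0.4705 0.247  0.006 ]
side blank_middle_center 0.96 [171.2, 371.3] [0.4156 0.7294 0.006 ]
side blank_middle_center 0.8 [266.1, 253.6] [0.4848 0.3367 0.006 ]
side blank_middle_center 0.73 [196.0, 230.3] [0.7022 0.4251 0.006 ]
side blank_long_center 0.68 [332.9, 178.7] [ 0.5315 -0.0335  0.006 ]
side blank_long_center 0.49 [303.2, 226.8] [0.4702 0.189  0.006 ]
side jig 0.59 [333.1, 183.5] [ 0.517  -0.0165  0.006 ]
side green_bottle 0.67 [272.9, 161.3] [0.7411 0.0454 0.006 ]
```

View pics/topcrop.png

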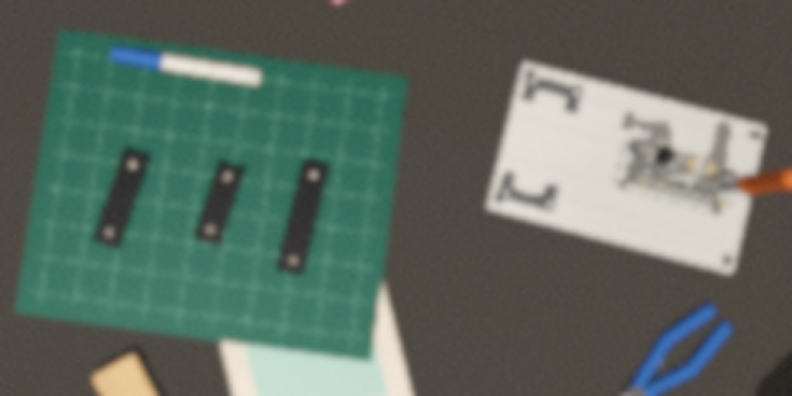

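View pics/sidecrop.png

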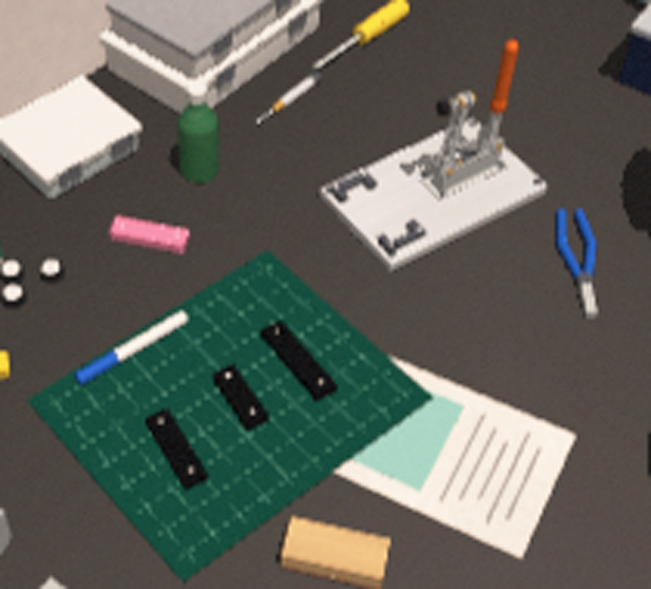

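Run:
```python
from h import *
from scipy.spatial.transform import Rotation as Ro
np.set_printoptions(precision=4,suppress=True)
c=np.array([[520,60],[768,125],[737,275],[486,210]])/3.3+[205,175]
w=toz('top',c,.015); print(w)
print([np.linalg.norm(w[i,:2]-w[(i+1)%4,:2]) for i in range(4)])
# fit: corners jig (30,66)?: y_jig = z x x_jig
J=np.array([[.03,-.066],[-.188,-.066],[-.188,.066],[.03,.066]])
a=J-J.mean(0); b=w[:,:2]-w[:,:2].mean(0)
th=np.arctan2((a[:,0]*b[:,1]-a[:,1]*b[:,0]).sum(),(a*b).sum()); R=np.array([[np.cos(th),-np.sin(th)],[np.sin(th),np.cos(th)]])
o=w[:,:2].mean(0)-R@J.mean(0); print('jig',th,o, np.abs(a@R.T-b).max()); 
# sides crop
c=np.array([[321,190],[467,113],[547,188],[391,268]])
cs=c/3.1+[210,110]; ws=toz('side',cs,.015); print(ws)
# blank dots
for cam_,d in (('top',np.array([[132,163],[108,233]])/3.3+[205,175]),('side',np.array([[158,417],[191,470]])/3.1+[210,110])):
    p=toz(cam_,d,.014); v=p[0]-p[1]; print(cam_,'blank',p.mean(0),np.arctan2(v[1],v[0]),np.linalg.norm(v))
s=get_obs(); q=s['tool_rot']; M=Ro.from_quat([q[1],q[2],q[3],q[0]]).as_matrix(); print(M, 'toolx yaw',np.arctan2(M[1,0],M[0,0]),s['t'])
```

```text
[[ 0.6021 -0.0087  0.015 ]
 [ 0.547  -0.2239  0.015 ]
 [ 0.4173 -0.1926  0.015 ]
 [ 0.4713  0.0226  0.015 ]]
[np.float64(0.22221804010938684), np.float64(0.13340701789620843), np.float64(0.22186590034826018), np.float64(0.13456603690778562)]
jig 1.3259468923108522 [ 0.5286 -0.024 ] 0.002246720835313021
[[ 0.5974 -0.0083  0.015 ]
 [ 0.5543 -0.2215  0.015 ]
 [ 0.4162 -0.1814  0.015 ]
 [ 0.4691  0.0288  0.015 ]]
top blank [0.4791 0.338  0.014 ] -0.3127078909422664 0.06342595791404032
side blank [0.4824 0.3383 0.014 ] -0.3072800430154062 0.06732253716131165
[[ 0.2597 -0.9657  0.    ]
 [-0.9657 -0.2597  0.    ]
 [-0.     -0.     -1.    ]] toolx yaw -1.3080563307564215 1.55
```

Lengths measured in the two views: left blank about 78–92 mm, centre about 72 mm, right about 99–105 mm. So the 84 mm blank is the left one, near world (0.48, 0.338) with yaw −0.31. I'll confirm this in the wrist view once above it. The coloured look-alikes lie off the mat. Moving there at height.

move_arm(steps=[{"fingers": 85, "translation": [36, 33, 3], "turn": 0.112}, {"fingers": 85, "translation": [36, 33, 3], "turn": 0.112}, {"fingers": 85, "translation": [36, 33, 3], "turn": 0.112}, {"fingers": 85, "translation": [36, 33, 3], "turn": 0.112}, {"fingers": 85, "translation": [36, 33, 3], "turn": 0.112}, {"fingers": 85, "translation": [36, 33, 3], "turn": 0.112}, {"fingers": 85, "translation": [36, 33, 3], "turn": 0.112}, {"fingers": 85, "translation": [36, 33, 3], "turn": 0.112}, {"fingers": 85, "translation": [36, 33, 3], "turn": 0.112}, {"fingers": 85, "translation": [11, 50, 0], "turn": 0.112}])

```text
t: 2.8
eef_pos: [0.5124, -0.304, 0.2585]
tool_rot: [0.0, 0.996, -0.092, 0.001]
contact_force: [-0.1, 0.1, 0.0]
gripper_width: 0.993
```

move_arm(steps=[{"fingers": 85, "translation": [11, 50, 0], "turn": 0.112}, {"fingers": 85, "translation": [11, 50, 0], "turn": 0.112}, {"fingers": 85, "translation": [11, 50, 0], "turn": 0.112}, {"fingers": 85, "translation": [11, 50, 0], "turn": 0.112}, {"fingers": 85, "translation": [11, 50, 0], "turn": 0.112}, {"fingers": 85, "translation": [11, 50, 0], "turn": 0.112}])

```text
t: 3.55
eef_pos: [0.5766, -0.0035, 0.2586]
tool_rot: [0.0, 0.97, 0.241, 0.0]
contact_force: [0.0, 0.0, 0.1]
gripper_width: 0.998
```

Run:
```python
from h import *
s=get_obs();print(s['t'],s['eef_pos'],s['q'])
cv2.imwrite('pics/w1.png',read_camera('wrist'))
```

```text
3.55 [ 0.5766301  -0.0034974   0.25856573] [ 0.38185712  0.35328387 -0.6125385   1.73296765  0.22277199  1.12489027
  0.18880224]
```

View pics/w1.png

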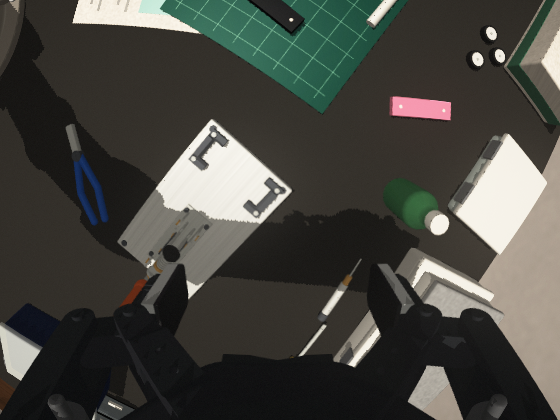

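The wrist view shows the fixture clearly, with plate corners at (211,120), (291,189) and (118,240), and end blocks at (210,147) and (264,199). I'll measure the nest from this view.

Run:
```python
from h import *
np.set_printoptions(precision=4,suppress=True)
print(toz('wrist',[[211,120],[291,189],[118,240]],.015))
im=cv2.imread('pics/w1.png')
cv2.imwrite('pics/w1c.png',cv2.resize(im[105:305,105:305],None,fx=3,fy=3,interpolation=cv2.INTER_CUBIC))
o=np.array([.5286,-.024]);th=1.326
import itertools
R=np.array([[np.cos(th),-np.sin(th)],[np.sin(th),np.cos(th)]])
for p,z in [((.03,.066),.015),((.03,-.066),.015),((-.188,.066),.015),((0,0),.015),((0,.045),.015),((0,-.045),.015)]:
    w=np.r_[o+R@p,z]; print(p,w,proj('wrist',[w]))
print(place_of('wrist','nest'))
```

```text
[[ 0.474   0.0301  0.015 ]
 [ 0.5986  0.0012  0.015 ]
 [ 0.4226 -0.1747  0.015 ]]
(0.03, 0.066) [0.4718 0.0211 0.015 ] [[206.1156 125.8653]]
(0.03, -0.066) [ 0.5999 -0.0109  0.015 ] [[287.152  197.9234]]
(-0.188, 0.066) [ 0.419  -0.1904  0.015 ] [[112.9631 247.7132]]
(0, 0) [ 0.5286 -0.024   0.015 ] [[230.7112 180.0693]]
(0, 0.045) [ 0.4849 -0.0131  0.015 ] [[203.1522 155.8269]]
(0, -0.045) [ 0.5723 -0.0349  0.015 ] [[258.1391 204.1051]]
[{'xy': [238.1, 172.8], 'conf': 0.92}]
```

View pics/w1c.png

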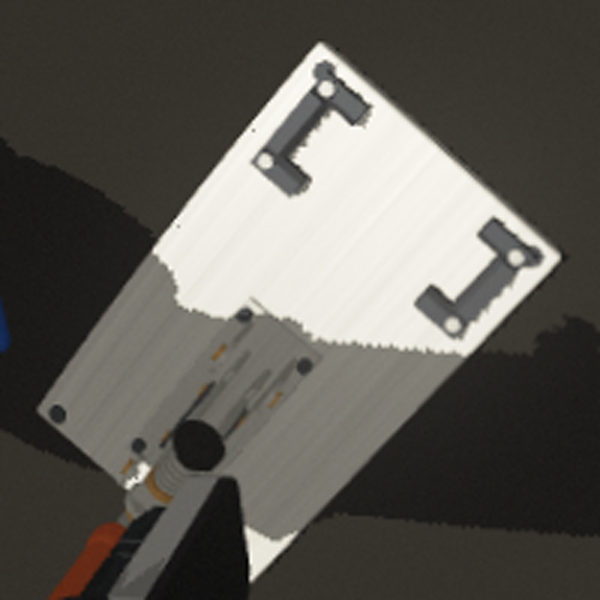

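Run:
```python
from h import *
np.set_printoptions(precision=4,suppress=True)
s=get_obs();print(s['t'],s['eef_pos'],np.abs(s['joint_vel']).max())
a=calibration('wrist'); im=read_camera('wrist'); s=get_obs(); print(s['t'],s['eef_pos'],np.abs(s['joint_vel']).max())
print(a['tvec'],calibration('wrist')['tvec'],a['rvec'],calibration('wrist')['rvec'])
cv2.imwrite('pics/w2.png',im)
cv2.imwrite('pics/w2c.png',cv2.resize(im[105:305,105:305],None,fx=3,fy=3,interpolation=cv2.INTER_CUBIC))
K,R,t=cam('wrist'); print('campos',-R.T@t,R)
K,R,t=cam('top'); print('campos',-R.T@t)
```

```text
3.65 [0.5768 0.0028 0.259 ] 0.08297809031201503
3.7 [ 0.5766 -0.001   0.2586] 0.06720154318640693
[-0.5085 -0.3032  0.3275] [-0.5075 -0.304   0.3274] [-2.7725 -0.6988 -0.105 ] [-2.7722 -0.6909 -0.1017]
campos [0.5406 0.0641 0.4011] [[ 0.883   0.4693  0.0002]
 [ 0.4495 -0.8458  0.2874]
 [ 0.1351 -0.2537 -0.9578]]
campos [0.4314 0.2353 1.1576]
```

View pics/w2c.png

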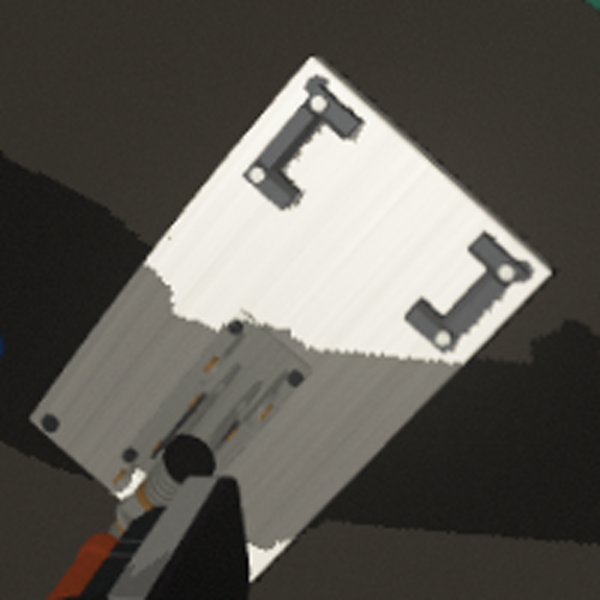

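Run:
```python
import h
from h import *
np.set_printoptions(precision=4,suppress=True)
d=calibration('wrist')
for tv,rv in (([-0.5085,-0.3032,0.3275],[-2.7725,-0.6988,-0.105]),([-0.5075,-0.304,0.3274],[-2.7722,-0.6909,-0.1017])):
    h.calibration=lambda c:dict(camera_matrix=d['camera_matrix'],rvec=np.array(rv),tvec=np.array(tv))
    print(toz('wrist',np.array([[311,56],[552,270],[32,420]])/3+105,.015))
    # inner end blocks feet: bolt heads z=.024
    b=toz('wrist',np.array([[318,104],[257,175],[507,271],[443,339]])/3+105,.024); print(b,b.mean(0), np.arctan2(*( (b[0]+b[1]-b[2]-b[3])[[1,0]])))
```

```text
[[ 0.4729  0.0221  0.015 ]
 [ 0.5994 -0.01    0.015 ]
 [ 0.4199 -0.1866  0.015 ]]
[[ 0.4855  0.0076  0.024 ]
 [ 0.4757 -0.0291  0.024 ]
 [ 0.5824 -0.017   0.024 ]
 [ 0.5729 -0.0545  0.024 ]] [ 0.5291 -0.0233  0.024 ] 2.8892157677288286
[[ 0.4726  0.0184  0.015 ]
 [ 0.5988 -0.0144  0.015 ]
 [ 0.4183 -0.1902  0.015 ]]
[[ 0.4851  0.0038  0.024 ]
 [ 0.4751 -0.0328  0.024 ]
 [ 0.5818 -0.0213  0.024 ]
 [ 0.5721 -0.0588  0.024 ]] [ 0.5285 -0.0273  0.024 ] 2.8836825799064827
```

move_arm(steps=[{"fingers": 85, "translation": [-14, 49, 0], "turn": 0.11}, {"fingers": 85, "translation": [-14, 49, 0], "turn": 0.11}, {"fingers": 85, "translation": [-14, 49, 0], "turn": 0.11}, {"fingers": 85, "translation": [-14, 49, -10], "turn": 0.11}, {"fingers": 60, "translation": [-14, 49, -20], "turn": 0.11}, {"fingers": 60, "translation": [-14, 49, -20], "turn": 0.11}, {"fingers": 60, "translation": [-12, 40, -20], "turn": 0.11}, {"fingers": 60, "translation": [0, 8, -10], "turn": 0}, {"fingers": 60, "translation": [0, 0, 0], "turn": 0}, {"fingers": 60, "translation": [0, 0, 0], "turn": 0}])

```text
t: 4.95
eef_pos: [0.4818, 0.3353, 0.1787]
tool_rot: [0.001, 0.811, 0.585, 0.0]
contact_force: [-0.6, 0.1, 0.5]
gripper_width: 0.702
```

Run:
```python
from h import *
np.set_printoptions(precision=4,suppress=True)
read_camera('side');read_camera('side')
s=get_obs();print(s['t'],s['eef_pos'],np.abs(s['joint_vel']).max(),s['contact_force'])
im=read_camera('wrist');cv2.imwrite('pics/w3.png',im)
q=s['tool_rot'];print(2*np.arctan2(q[2],q[1]))
for n in ['blank_short_center','blank_middle_center','blank_long_center']:
  for r in outline_of('wrist',n):
    m=r['mask'].astype(np.uint8); rc=cv2.minAreaRect(np.argwhere(m)[:,::-1].astype(np.float32)); w=toz('wrist',cv2.boxPoints(rc),.013)
    e=[w[1]-w[0],w[2]-w[1]]; l=[np.linalg.norm(x) for x in e]; v=e[int(np.argmax(l))]
    print(n,r['conf'],r['xy'],l,w.mean(0),np.arctan2(v[1],v[0]))
```

```text
5.05 [0.4817 0.3357 0.1789] 0.007464343237149552 [-0.3858 -0.4954 -0.4298]
1.250880865964227
blank_short_center 0.6 [199.0, 210.7] [np.float64(0.026154041973090035), np.float64(0.072254880336503)] [0.4736 0.2552 0.013 ] -0.30484407252394696
blank_middle_center 0.89 [281.2, 187.8] [np.float64(0.022685834583733785), np.float64(0.08520145876463801)] [0.477  0.3394 0.013 ] -0.30953303006235755
blank_middle_center 0.68 [480.0, 17.0] [np.float64(0.09110995146811768), np.float64(0.02689434193751669)] [0.3585 0.6116 0.013 ] 1.8732650596096643
blank_middle_center 0.65 [552.9, 50.2] [np.float64(0.03937634309015339), np.float64(0.08881300676480582)] [0.4044 0.715  0.013 ] -0.40478763228633324
blank_long_center 0.96 [136.0, 217.9] [np.float64(0.029004352586112843), np.float64(0.09919880222586389)] [0.462  0.1833 0.013 ] -0.23899396004107543
```

View pics/w3.png

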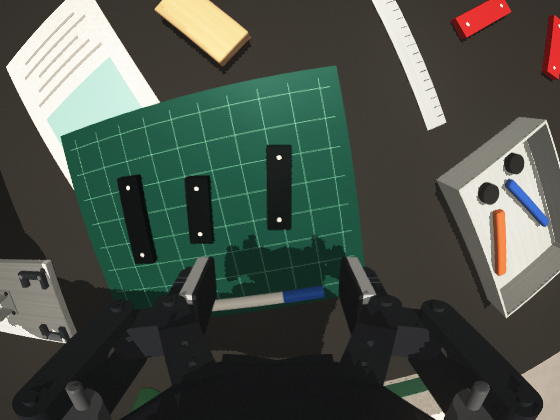

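The close view settles it. The three blanks measure 72 mm at (199,211), 85 mm at (279,187) and 99 mm at (136,218). The target is the one at (279,187), world (0.477, 0.339).

move_arm(steps=[{"fingers": 60, "translation": [-4.7, 3.5, -30], "turn": 0.01}, {"fingers": 60, "translation": [0, 0, -40], "turn": 0}, {"fingers": 60, "translation": [0, 0, -40], "turn": 0}, {"fingers": 60, "translation": [0, 0, -30], "turn": 0}, {"fingers": 60, "translation": [0, 0, -20], "turn": 0}, {"fingers": 60, "translation": [0, 0, -8], "turn": 0}, {"fingers": 60, "translation": [0, 0, -4], "turn": 0}, {"fingers": 60, "translation": [0, 0, 0], "turn": 0}], newtons=30)

```text
t: 6.25
eef_pos: [0.4761, 0.3411, 0.007]
tool_rot: [-0.0, 0.807, 0.591, 0.001]
contact_force: [-0.4, -0.0, 0.2]
gripper_width: 0.702
```

Run:
```python
from h import *
s=get_obs();print(s['t'],s['eef_pos'],s['contact_force'])
im=read_camera('wrist');cv2.imwrite('pics/w4.png',im)
```

```text
6.25 [0.47611875 0.34106251 0.00699617] [-0.37024612 -0.01420618  0.19072325]
```

View pics/w4.png

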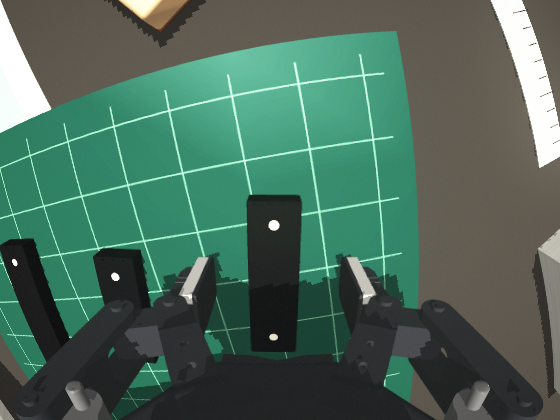

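The blank sits between the open pads, with its dots at (274,225) and (273,337). Closing now.

move_arm(steps=[{"fingers": 15, "translation": [0, 0, 0], "turn": 0}, {"fingers": 15, "translation": [0, 0, 0], "turn": 0}, {"fingers": 15, "translation": [0, 0, 0], "turn": 0}, {"fingers": 15, "translation": [0, 0, 0], "turn": 0}, {"fingers": 15, "translation": [0, 0, 0], "turn": 0}], newtons=40)

```text
t: 6.92
eef_pos: [0.476, 0.341, 0.0069]
tool_rot: [0.0, 0.807, 0.591, 0.0]
contact_force: [-0.5, -1.1, 5.9]
gripper_width: 0.266
```

move_arm(steps=[{"fingers": 15, "translation": [0, 0, 2], "turn": 0}, {"fingers": 15, "translation": [0, 0, 10], "turn": 0}, {"fingers": 15, "translation": [0, 0, 30], "turn": 0}, {"fingers": 15, "translation": [0, 0, 40], "turn": 0}, {"fingers": 15, "translation": [0, 0, 40], "turn": 0}, {"fingers": 15, "translation": [0, 0, 20], "turn": 0}, {"fingers": 15, "translation": [0, 0, 0], "turn": 0}])

```text
t: 7.8
eef_pos: [0.4763, 0.341, 0.1494]
tool_rot: [0.0, 0.807, 0.591, 0.001]
contact_force: [-0.6, -0.2, -0.1]
gripper_width: 0.267
```

Run:
```python
from h import *
im=read_camera('wrist');cv2.imwrite('pics/w5.png',im)
s=get_obs();print(s['t'],s['eef_pos'],s['contact_force'],s['gripper_width'])
im=read_camera('side');cv2.imwrite('pics/s5.png',cv2.resize(im[150:320,200:400],None,fx=3,fy=3))
```

```text
7.85 [0.47564884 0.34027052 0.14791963] [ 0.28954334 -1.21635013 -1.06565023] 0.2643393367946252
```

View pics/w5.png

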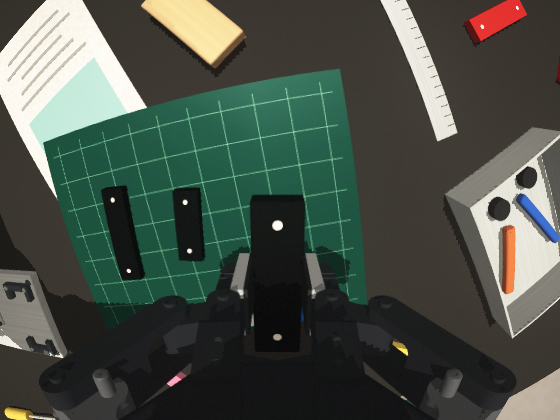

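View pics/s5.png

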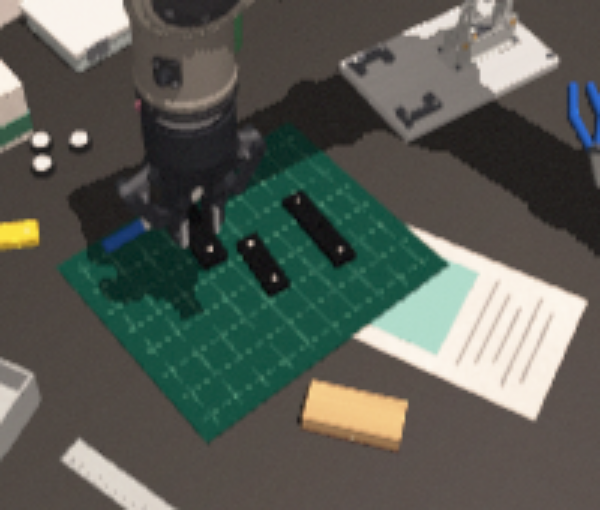

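The blank is held level, with dots at (277,225) and (277,338). I'll measure its offset and yaw relative to the tool.

Run:
```python
from h import *
np.set_printoptions(precision=4,suppress=True)
s=get_obs();q=s['tool_rot'];y=2*np.arctan2(q[2],q[1]);print('yaw',y,s['eef_pos'])
im=cv2.imread('pics/w5.png'); g=im.min(2)
p=[]
for (u,v) in ((277,225),(277,338)):
    w=g[v-8:v+9,u-8:u+9].astype(float)-60; w[w<0]=0; yy,xx=np.mgrid[v-8:v+9,u-8:u+9]; p.append([(w*xx).sum()/w.sum(),(w*yy).sum()/w.sum()])
print(p)
for dz in (.005,.007,.009):
  P=toz('wrist',p,s['eef_pos'][2]+dz); d=P[0]-P[1]; c=P.mean(0)-s['eef_pos']
  ty=np.array([np.sin(y),-np.cos(y)])
  print(dz,np.linalg.norm(d),'off along toolx',c[:2]@[np.cos(y),np.sin(y)],'tooly',c[:2]@ty,'yaw len',np.arctan2(d[1],d[0])+np.pi/2-y)
```

```text
yaw 1.2637929566243724 [0.4752 0.3398 0.1471]
[[np.float64(277.13059094605586), np.float64(225.05387638926538)], [np.float64(276.9063239770037), np.float64(336.64795400744)]]
0.005 0.06305468318291554 off along toolx -0.00031649293310781544 tooly 0.004887372009101607 yaw len 3.1381368216418375
0.007 0.062136999249775976 off along toolx -0.0003100846879032646 tooly 0.0037266585218341626 yaw len 3.1381368216418375
0.009 0.06121931531663624 off along toolx -0.00030367644269876644 tooly 0.002565945034566735 yaw len 3.1381368216418375
```

move_arm(steps=[{"fingers": 15, "translation": [6, -40, 0], "turn": 0.008}, {"fingers": 15, "translation": [6, -45, 0], "turn": 0.008}, {"fingers": 15, "translation": [6, -45, 0], "turn": 0.008}, {"fingers": 15, "translation": [6, -50, 0], "turn": 0.008}, {"fingers": 15, "translation": [6, -50, 0], "turn": 0.008}, {"fingers": 15, "translation": [6, -50, -5], "turn": 0.008}, {"fingers": 15, "translation": [6, -45, -15], "turn": 0.008}, {"fingers": 15, "translation": [6, -30, -20], "turn": 0.002}, {"fingers": 15, "translation": [2, -9, -20], "turn": 0}, {"fingers": 15, "translation": [0, 0, -10], "turn": 0}])

```text
t: 9.15
eef_pos: [0.5247, -0.0224, 0.0762]
tool_rot: [-0.001, 0.789, 0.614, -0.001]
contact_force: [-0.1, 0.4, 0.1]
gripper_width: 0.265
```

move_arm(steps=[{"fingers": 15, "translation": [0, 0, -5], "turn": 0}, {"fingers": 15, "translation": [0, 0, 0], "turn": 0}, {"fingers": 15, "translation": [0, 0, 0], "turn": 0}, {"fingers": 15, "translation": [0, 0, 0], "turn": 0}])

```text
t: 9.65
eef_pos: [0.526, -0.023, 0.0739]
tool_rot: [0.0, 0.789, 0.614, 0.0]
contact_force: [0.4, -0.7, -0.7]
gripper_width: 0.265
```

```bash
cat > look.py <<'E'
import sys
from h import *
import pickle
np.set_printoptions(precision=4,suppress=True)
n=sys.argv[1]
s=get_obs();c=calibration('wrist');im=read_camera('wrist');cv2.imwrite(f'pics/{n}.png',im)
q=s['tool_rot'];print(s['t'],s['eef_pos'],'yaw',2*np.arctan2(q[2],q[1]),np.abs(s['joint_vel']).max(),s['contact_force'],s['gripper_width']*85.4)
pickle.dump((s,c),open(f'{n}.pkl','wb'))
E
python3 look.py w6
```

```text
9.65 [ 0.526  -0.023   0.0739] yaw 1.3224086262247707 0.004129270898082511 [ 0.373  -0.6737 -0.6671] 22.658293426764953
```

View pics/w6.png

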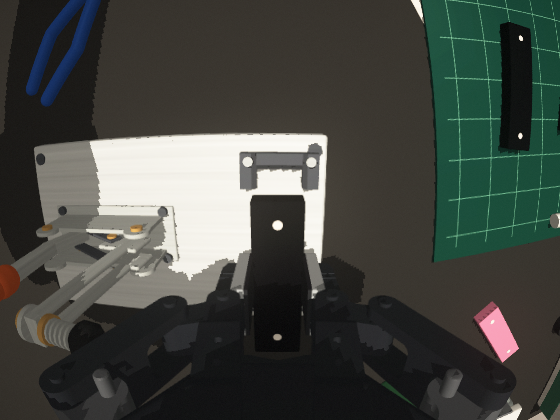

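The blank hovers over the nest. The far end block's bolts are at (247,162) and (311,162), the blank's dots at (278,225) and (277,337), and the clamp foot is at (85,335), clear of the gripper. Next I check alignment.

Run:
```python
import h,pickle
from h import *
np.set_printoptions(precision=4,suppress=True)
s,c=pickle.load(open('w6.pkl','rb')); h.calibration=lambda n:c
th=1.322
R=np.array([[np.cos(th),-np.sin(th)],[np.sin(th),np.cos(th)]])
o=np.array([.529,-.024])
im=cv2.imread('pics/w6.png')
J=lambda P:(P[:,:2]-o)@R
b=toz('wrist',[[247.3,162],[311,162]],.024); print('bolts jig',J(b), 'dir',np.arctan2(*(b[1]-b[0])[[1,0]]))
e=toz('wrist',[[240,188],[257,188],[302,188],[319,188]],.024); print('cheeks ends',J(e))
e=toz('wrist',[[258,165],[302,165]],.024); print('wall inner top',J(e))
e=toz('wrist',[[327,136],[36,150]],.015); print('plate corners',J(e))
d=toz('wrist',[[277.6,225.3],[277,337]],s['eef_pos'][2]+.007); print('dots',J(d),J(d).mean(0))
e=toz('wrist',[[251,196],[304,196]],s['eef_pos'][2]+.007); print('blank end',J(e))
cv2.imwrite('pics/w6c.png',cv2.resize(im[130:360,220:340],None,fx=2.6,fy=2.6,interpolation=cv2.INTER_CUBIC))
for n in [(0,.045),(0,-.045)]: pass
h2=[r for r in place_of('wrist','nest')]; print([(r['conf'],r['xy'],J(toz('wrist',[r['xy']],.015))) for r in h2])
```

```text
bolts jig [[-0.0177  0.0502]
 [ 0.0203  0.0502]] dir 1.321470127273713
cheeks ends [[-0.0225  0.0343]
 [-0.0121  0.0342]
 [ 0.0152  0.0342]
 [ 0.0256  0.0342]]
wall inner top [[-0.0113  0.0483]
 [ 0.0149  0.0483]]
plate corners [[ 0.031   0.0654]
 [-0.1825  0.0652]]
dots [[ 0.0003  0.0304]
 [-0.0001 -0.032 ]] [ 0.0001 -0.0008]
blank end [[-0.0112  0.0437]
 [ 0.0116  0.0437]]
[]
```

View pics/w6c.png

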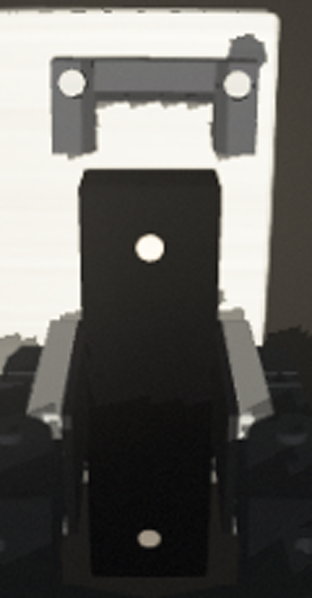

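move_arm(steps=[{"fingers": 15, "translation": [0.4, 1.5, -15], "turn": 0}, {"fingers": 15, "translation": [0, 0, -15], "turn": 0}, {"fingers": 15, "translation": [0, 0, -10], "turn": 0}, {"fingers": 15, "translation": [0, 0, -5], "turn": 0}, {"fingers": 15, "translation": [0, 0, 0], "turn": 0}])

```text
t: 10.38
eef_pos: [0.5259, -0.0217, 0.0279]
tool_rot: [-0.0, 0.789, 0.614, -0.0]
contact_force: [0.5, 0.3, 0.2]
gripper_width: 0.265
```

```bash
python3 look.py w7; python3 -c "
import cv2;im=cv2.imread('pics/w7.png');cv2.imwrite('pics/w7c.png',cv2.resize(im[120:360,200:360],None,fx=2.5,fy=2.5,interpolation=cv2.INTER_CUBIC))"
```

```text
10.375 [ 0.5259 -0.0217  0.0279] yaw 1.3221757184092577 0.013173277258594612 [0.5    0.2742 0.1877] 22.61019253666305
```

View pics/w7c.png

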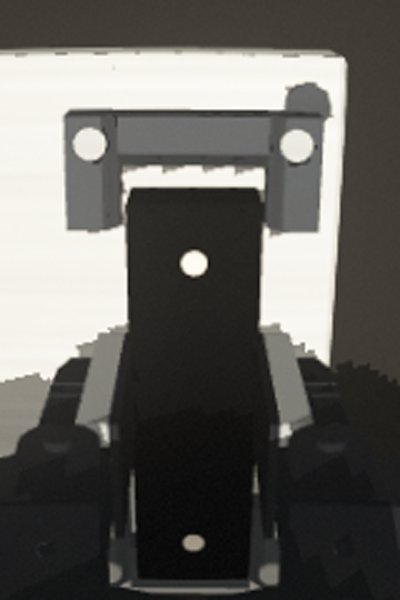

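Run:
```python
import h,pickle
from h import *
np.set_printoptions(precision=4,suppress=True)
s,c=pickle.load(open('w7.pkl','rb')); h.calibration=lambda n:c
th=1.322
R=np.array([[np.cos(th),-np.sin(th)],[np.sin(th),np.cos(th)]]);o=np.array([.529,-.024])
f=lambda x,y:[x/2.5+200,y/2.5+120]
J=lambda P:(P[:,:2]-o)@R
print('bolts',J(toz('wrist',[f(89,144),f(297,146)],.024)))
print('wall inner top',J(toz('wrist',[f(120,153),f(265,153)],.024)),'foot of chamfer',J(toz('wrist',[f(120,167),f(265,167)],.021)))
print('cheek ends',J(toz('wrist',[f(90,231),f(297,232)],.024)))
zt=s['eef_pos'][2]+.007
print('blank end',J(toz('wrist',[f(130,188),f(264,188)],zt)))
d=J(toz('wrist',[f(194,263),f(193,543)],zt));print('dots',d,d.mean(0))
# predicted pixel of near block inner wall top/near
P=np.array([[0,-.045],[0,-.048],[0,-.0585]]);
print(((proj('wrist',np.c_[P@R.T+o,[.021,.024,.024]]))-[200,120])*2.5)
```

```text
bolts [[-0.0178  0.0502]
 [ 0.0205  0.0498]]
wall inner top [[-0.0121  0.0485]
 [ 0.0146  0.0485]] foot of chamfer [[-0.0124  0.0452]
 [ 0.0149  0.0451]]
cheek ends [[-0.0182  0.0335]
 [ 0.021   0.0332]]
blank end [[-0.0095  0.0446]
 [ 0.0136  0.0445]]
dots [[ 0.0015  0.0309]
 [ 0.0012 -0.0315]] [ 0.0014 -0.0003]
[[187.7031 550.1319]
 [187.6948 567.8879]
 [187.9068 600.1118]]
```

Blank and nest agree to about 0.2 mm across and about 1 mm along. I'll lower it gently with a small correction.

move_arm(steps=[{"fingers": 15, "translation": [0.8, -0.2, -2], "turn": 0}, {"fingers": 15, "translation": [0, 0, -2], "turn": 0}, {"fingers": 15, "translation": [0, 0, -2], "turn": 0}, {"fingers": 15, "translation": [0, 0, -1.5], "turn": 0}, {"fingers": 15, "translation": [0, 0, 0], "turn": 0}])

```text
t: 11.05
eef_pos: [0.5268, -0.0221, 0.0207]
tool_rot: [-0.0, 0.789, 0.614, -0.0]
contact_force: [0.3, -0.1, -0.4]
gripper_width: 0.264
```

move_arm(steps=[{"fingers": 15, "translation": [0, 0, -1], "turn": 0}, {"fingers": 15, "translation": [0, 0, 0], "turn": 0}])

```text
t: 11.3
eef_pos: [0.5268, -0.0221, 0.0198]
tool_rot: [-0.0, 0.789, 0.614, -0.0]
contact_force: [-0.7, 0.3, -0.9]
gripper_width: 0.262
```

```bash
python3 look.py w8; python3 -c "
import cv2;im=cv2.imread('pics/w8.png');cv2.imwrite('pics/w8c.png',cv2.resize(im[120:360,200:360],None,fx=2.5,fy=2.5,interpolation=cv2.INTER_CUBIC))"
```

```text
11.3 [ 0.5268 -0.0221  0.0198] yaw 1.3219542207906356 0.0032005032618164604 [-0.6656  0.3028 -0.8723] 22.350967503176268
```

View pics/w8c.png

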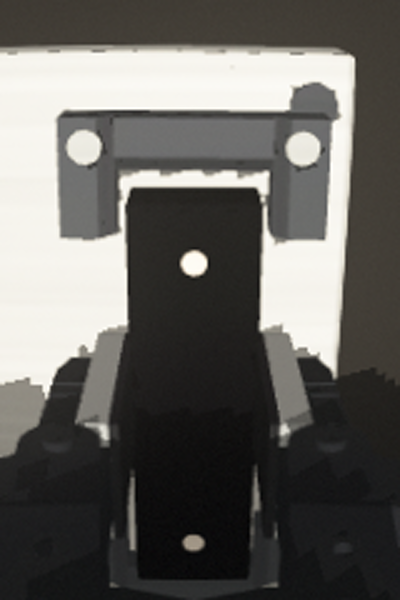

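move_arm(steps=[{"fingers": 15, "translation": [0, 0, -1], "turn": 0}, {"fingers": 15, "translation": [0, 0, 0], "turn": 0}])

```text
t: 11.6
eef_pos: [0.527, -0.022, 0.0189]
tool_rot: [0.0, 0.789, 0.614, 0.0]
contact_force: [-1.3, -1.0, 0.4]
gripper_width: 0.263
```

move_arm(steps=[{"fingers": 15, "translation": [0, 0, -1], "turn": 0}, {"fingers": 15, "translation": [0, 0, 0], "turn": 0}])

```text
t: 11.85
eef_pos: [0.527, -0.022, 0.0188]
tool_rot: [0.0, 0.789, 0.614, -0.0]
contact_force: [-3.9, -1.5, 14.1]
gripper_width: 0.264
```

Contact came at z 0.0188, which matches the blank on the nest floor. Releasing.

move_arm(steps=[{"fingers": 15, "translation": [0, 0, 0.8], "turn": 0}, {"fingers": 45, "translation": [0, 0, 0], "turn": 0}, {"fingers": 45, "translation": [0, 0, 0], "turn": 0}, {"fingers": 45, "translation": [0, 0, 0], "turn": 0}])

```text
t: 12.35
eef_pos: [0.5268, -0.0221, 0.0184]
tool_rot: [-0.0, 0.789, 0.614, -0.0]
contact_force: [-0.4, 0.6, -0.0]
gripper_width: 0.522
```

```bash
python3 look.py w9; python3 -c "
import cv2;im=cv2.imread('pics/w9.png');cv2.imwrite('pics/w9c.png',cv2.resize(im[120:360,180:380],None,fx=2.5,fy=2.5,interpolation=cv2.INTER_CUBIC))"
```

```text
12.35 [ 0.5268 -0.0221  0.0184] yaw 1.3219198481140306 0.001493016342536683 [-0.4015  0.6108 -0.014 ] 44.591487544521726
```

View pics/w9c.png

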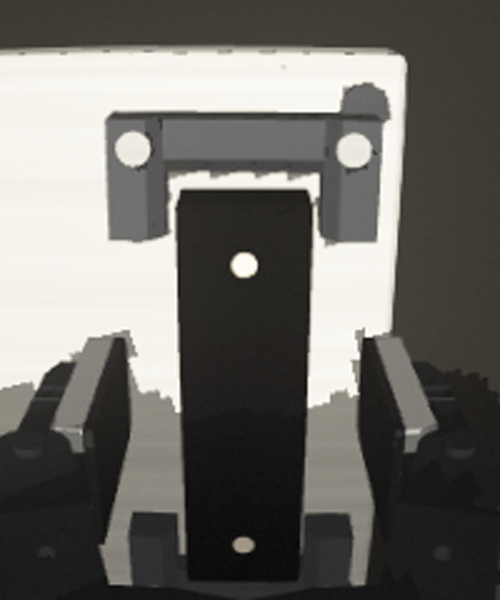

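The blank lies between the cheeks at both ends. Its far end is at crop (245,195) and its near end at (245,578), with white dots visible. I'll lift straight up and look from above.

move_arm(steps=[{"fingers": 45, "translation": [0, 0, 10], "turn": 0}, {"fingers": 45, "translation": [0, 0, 30], "turn": 0}, {"fingers": 45, "translation": [0, 0, 40], "turn": 0}, {"fingers": 45, "translation": [0, 0, 40], "turn": 0}, {"fingers": 45, "translation": [0, 0, 40], "turn": 0}, {"fingers": 45, "translation": [0, 0, 40], "turn": 0}, {"fingers": 60, "translation": [-4, -17, 0], "turn": -0.175}, {"fingers": 60, "translation": [-4, -17, 0], "turn": -0.175}, {"fingers": 60, "translation": [-4, -17, 0], "turn": -0.175}, {"fingers": 60, "translation": [-4, -17, 0], "turn": -0.175}])

```text
t: 13.65
eef_pos: [0.5106, -0.0903, 0.2193]
tool_rot: [0.0, 0.953, 0.303, 0.0]
contact_force: [0.0, 0.4, 0.2]
gripper_width: 0.698
```

move_arm(steps=[{"fingers": 60, "translation": [-4, -17, 0], "turn": -0.175}, {"fingers": 60, "translation": [-4, -17, 0], "turn": -0.175}, {"fingers": 60, "translation": [-4, -17, 0], "turn": -0.175}, {"fingers": 60, "translation": [-4, -17, 0], "turn": -0.175}, {"fingers": 60, "translation": [-4, -17, 0], "turn": -0.171}, {"fingers": 60, "translation": [0, 0, 0], "turn": 0}, {"fingers": 60, "translation": [0, 0, 0], "turn": 0}, {"fingers": 60, "translation": [0, 0, 0], "turn": 0}])

```text
t: 14.65
eef_pos: [0.4911, -0.174, 0.2188]
tool_rot: [-0.0, 0.992, -0.123, 0.0]
contact_force: [0.3, 0.2, 0.7]
gripper_width: 0.705
```

```bash
python3 look.py w10
python3 - <<'E'
from h import *
for c in ('side','top'):
    im=read_camera(c);cv2.imwrite(f'pics/{c}10.png',cv2.resize(im[100:260,280:480],None,fx=3,fy=3,interpolation=cv2.INTER_CUBIC))
E
```

```text
14.65 [ 0.4911 -0.174   0.2188] yaw -0.2456654522097329 0.005600589821614227 [0.2811 0.1621 0.6855] 60.17873954705408
```

View pics/w10.png

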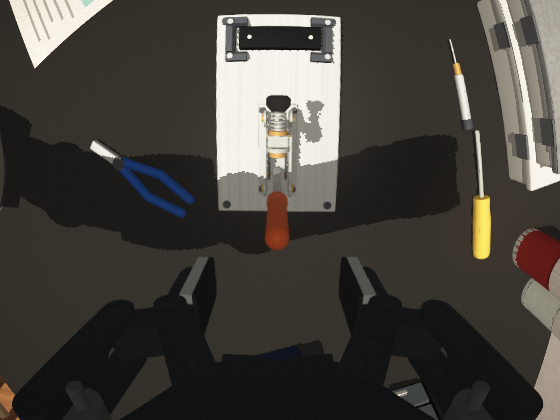

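View pics/side10.png

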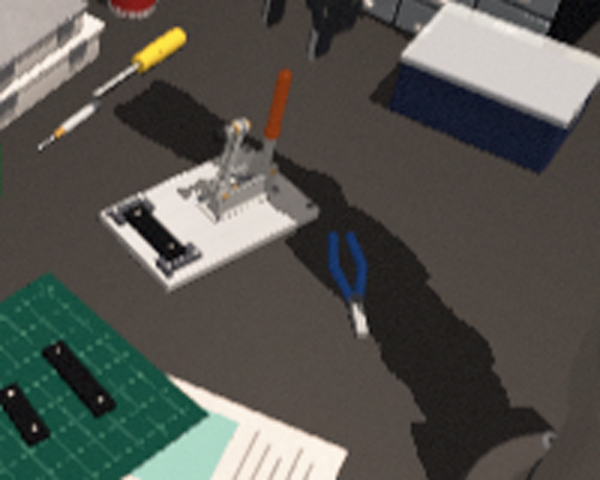

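The blank lies flat in the nest at (280,38), inside both end blocks. The orange grip's top end is at (277,238), on the fingers' centre line. I'll check the grip position numerically.

Run:
```python
import h,pickle
from h import *
np.set_printoptions(precision=4,suppress=True)
s,c=pickle.load(open('w10.pkl','rb')); h.calibration=lambda n:c
print('top of grip',toz('wrist',[[277,238]],.18))
b=toz('wrist',[[232,58],[325,58]],.024);print('bolts',b)
print('corners',toz('wrist',[[219,15],[340,17],[218,211],[338,211]],.015))
o=np.array([.5293,-.0226]);u=np.array([.246,.969])
for q in (0,.03,.06):
  for r in (.09,.1345):
    a=1.584+q; P=np.r_[o+u*(-.153+r*np.cos(a)),.05+r*np.sin(a)]; print(q,r,P,proj('wrist',[P]))
d=toz('wrist',[[250,38],[309,38]],.027); print(d,d.mean(0),np.arctan2(*(d[0]-d[1])[[1,0]]))
```

```text
top of grip [[ 0.4898 -0.1722  0.18  ]]
bolts [[ 0.4774 -0.0323  0.024 ]
 [ 0.5696 -0.0554  0.024 ]]
corners [[ 0.4748  0.0215  0.015 ]
 [ 0.599  -0.012   0.015 ]
 [ 0.4169 -0.1883  0.015 ]
 [ 0.5479 -0.2213  0.015 ]]
0 0.09 [ 0.4914 -0.172   0.14  ] [[279.1566 216.5821]]
0 0.1345 [ 0.4912 -0.1726  0.1845] [[279.4945 240.9223]]
0.03 0.09 [ 0.4907 -0.1746  0.1399] [[279.1438 220.1255]]
0.03 0.1345 [ 0.4902 -0.1765  0.1844] [[279.4664 247.153 ]]
0.06 0.09 [ 0.49   -0.1772  0.1398] [[279.1304 223.5991]]
0.06 0.1345 [ 0.4892 -0.1804  0.1841] [[279.4373 253.183 ]]
[[ 0.5005 -0.0172  0.027 ]
 [ 0.5584 -0.0316  0.027 ]] [ 0.5294 -0.0244  0.027 ] 2.896660365646499
```

move_arm(steps=[{"fingers": 60, "translation": [-0.7, 0, -20], "turn": 0}, {"fingers": 60, "translation": [0, 0, -30], "turn": 0}, {"fingers": 60, "translation": [0, 0, -25], "turn": 0}, {"fingers": 60, "translation": [0, 0, -15], "turn": 0}, {"fingers": 60, "translation": [0, 0, -6], "turn": 0}, {"fingers": 8, "translation": [0, 0, 0], "turn": 0}, {"fingers": 8, "translation": [0, 0, 0], "turn": 0}, {"fingers": 8, "translation": [0, 0, 0], "turn": 0}, {"fingers": 8, "translation": [0, 0, 0], "turn": 0}, {"fingers": 8, "translation": [0, 0, 0], "turn": 0}], newtons=35)

```text
t: 16.05
eef_pos: [0.4906, -0.1752, 0.1235]
tool_rot: [0.0, 0.992, -0.124, 0.001]
contact_force: [-1.7, 0.9, 6.0]
gripper_width: 0.164
```

```bash
python3 look.py w11
```

```text
16.05 [ 0.4906 -0.1752  0.1235] yaw -0.24911172761390074 0.0020549979351047725 [-1.6892  0.8993  6.0244] 13.998472972722675
```

View pics/w11.png

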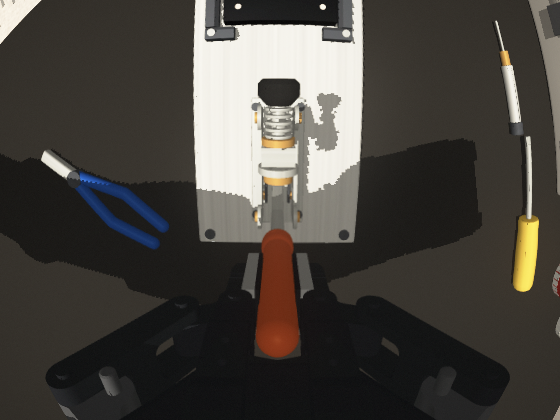

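The grip is held between the pads at (278,290). I'll compute the arc increments for the swing.

Run:
```python
import numpy as np
u=np.array([.246,.969]);r=92.5
q=.02+np.arange(0,26)*.06
a=1.584+q
P=np.c_[np.outer(r*np.cos(a),u),r*np.sin(a)]
acc=np.zeros(3)
for i in range(25):
    d=np.round(P[i+1]-P[0]-acc,1);acc+=d;print(i+1,round(q[i+1],2),d.tolist())
```

```text
1 0.08 [-1.4, -5.4, -0.4]
2 0.14 [-1.3, -5.3, -0.6]
3 0.2 [-1.4, -5.3, -1.0]
4 0.26 [-1.3, -5.2, -1.4]
5 0.32 [-1.3, -5.1, -1.6]
6 0.38 [-1.3, -5.1, -2.0]
7 0.44 [-1.2, -4.9, -2.3]
8 0.5 [-1.2, -4.7, -2.6]
9 0.56 [-1.2, -4.6, -2.8]
10 0.62 [-1.1, -4.5, -3.2]
11 0.68 [-1.1, -4.2, -3.4]
12 0.74 [-1.0, -4.0, -3.7]
13 0.8 [-1.0, -3.8, -3.9]
14 0.86 [-0.9, -3.6, -4.1]
15 0.92 [-0.8, -3.3, -4.4]
16 0.98 [-0.8, -3.1, -4.5]
17 1.04 [-0.7, -2.8, -4.8]
18 1.1 [-0.7, -2.5, -4.9]
19 1.16 [-0.5, -2.3, -5.0]
20 1.22 [-0.5, -1.9, -5.2]
21 1.28 [-0.4, -1.6, -5.3]
22 1.34 [-0.4, -1.3, -5.4]
23 1.4 [-0.2, -1.0, -5.4]
24 1.46 [-0.2, -0.7, -5.5]
25 1.52 [-0.1, -0.4, -5.6]
```

move_arm(steps=[{"fingers": 8, "translation": [-1.4, -5.4, -0.4], "turn": 0}, {"fingers": 8, "translation": [-1.3, -5.3, -0.6], "turn": 0}, {"fingers": 8, "translation": [-1.4, -5.3, -1.0], "turn": 0}, {"fingers": 8, "translation": [-1.3, -5.2, -1.4], "turn": 0}, {"fingers": 8, "translation": [-1.3, -5.1, -1.6], "turn": 0}, {"fingers": 8, "translation": [-1.3, -5.1, -2.0], "turn": 0}, {"fingers": 8, "translation": [-1.2, -4.9, -2.3], "turn": 0}, {"fingers": 8, "translation": [-1.2, -4.7, -2.6], "turn": 0}])

```text
t: 17.1
eef_pos: [0.4797, -0.2166, 0.1106]
tool_rot: [0.0, 0.992, -0.124, 0.0]
contact_force: [-0.5, 1.9, 4.0]
gripper_width: 0.167
```

```bash
python3 look.py w12
```

```text
17.1 [ 0.4797 -0.2166  0.1106] yaw -0.24928635191948234 0.058037314740318736 [-0.4901  1.8609  3.97  ] 14.238751142519146
```

View pics/w12.png

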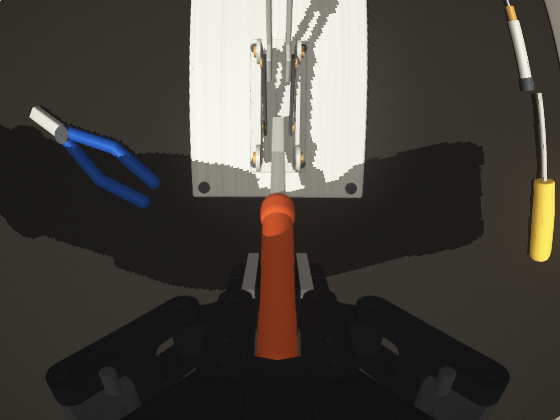

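The handle follows the swing and is still held, with its lower end at (278,210), and forces are low. Continuing.

move_arm(steps=[{"fingers": 8, "translation": [-1.2, -4.6, -2.8], "turn": 0}, {"fingers": 8, "translation": [-1.1, -4.5, -3.2], "turn": 0}, {"fingers": 8, "translation": [-1.1, -4.2, -3.4], "turn": 0}, {"fingers": 8, "translation": [-1.0, -4.0, -3.7], "turn": 0}, {"fingers": 8, "translation": [-1.0, -3.8, -3.9], "turn": 0}, {"fingers": 8, "translation": [-0.9, -3.6, -4.1], "turn": 0}, {"fingers": 8, "translation": [-0.8, -3.3, -4.4], "turn": 0}, {"fingers": 8, "translation": [-0.8, -3.1, -4.5], "turn": 0}])

```text
t: 18.15
eef_pos: [0.4716, -0.2476, 0.0804]
tool_rot: [0.0, 0.992, -0.124, -0.0]
contact_force: [-1.3, 0.5, 2.7]
gripper_width: 0.161
```

move_arm(steps=[{"fingers": 8, "translation": [-0.7, -2.8, -4.8], "turn": 0}, {"fingers": 8, "translation": [-0.7, -2.5, -4.9], "turn": 0}, {"fingers": 8, "translation": [-0.5, -2.3, -5.0], "turn": 0}, {"fingers": 8, "translation": [-0.5, -1.9, -5.2], "turn": 0}, {"fingers": 8, "translation": [-0.4, -1.6, -5.3], "turn": 0}])

```text
t: 18.77
eef_pos: [0.4688, -0.2583, 0.0553]
tool_rot: [0.0, 0.992, -0.124, -0.0]
contact_force: [-3.3, 0.6, 6.8]
gripper_width: 0.165
```

```bash
python3 look.py w13
python3 - <<'E'
from h import *
im=read_camera('side');cv2.imwrite(f'pics/side13.png',cv2.resize(im[100:260,280:480],None,fx=3,fy=3,interpolation=cv2.INTER_CUBIC))
E
```

```text
18.775 [ 0.4688 -0.2583  0.0553] yaw -0.24902680911294128 0.07492881815946963 [-3.3345  0.6221  6.7599] 14.05091501258303
```

View pics/w13.png

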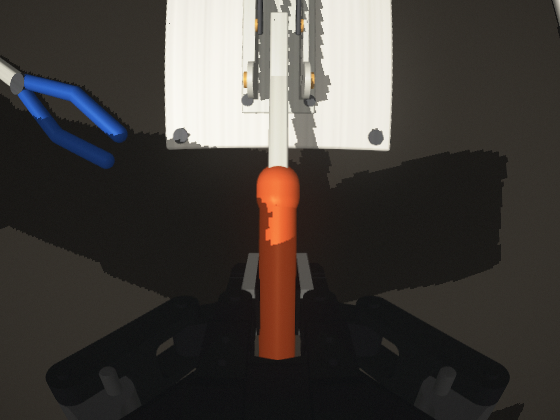

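View pics/side13.png

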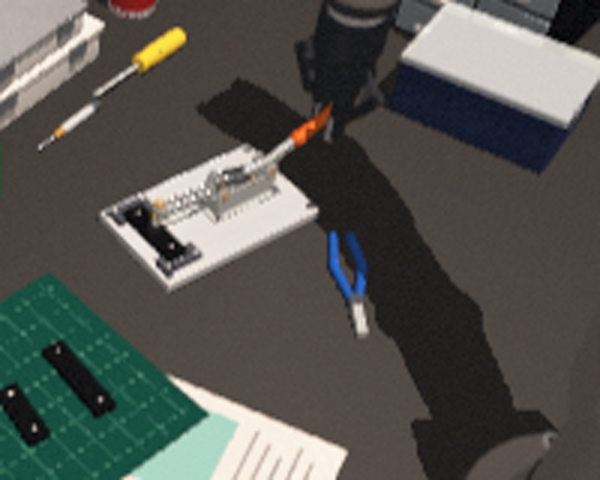

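The foot has come down on the middle of the blank and the handle is still held. I'll push on past dead centre to the stop.

move_arm(steps=[{"fingers": 8, "translation": [-0.4, -1.3, -5.4], "turn": 0}, {"fingers": 8, "translation": [-0.2, -1.0, -5.4], "turn": 0}, {"fingers": 8, "translation": [-0.2, -0.7, -5.5], "turn": 0}, {"fingers": 8, "translation": [-0.1, -0.4, -5.6], "turn": 0}, {"fingers": 8, "translation": [0, 0, 0], "turn": 0}, {"fingers": 8, "translation": [0, 0, 0], "turn": 0}])

```text
t: 19.62
eef_pos: [0.4679, -0.2615, 0.0334]
tool_rot: [-0.0, 0.992, -0.124, -0.0]
contact_force: [-1.0, -0.4, 0.1]
gripper_width: 0.168
```

```bash
python3 look.py w14
```

```text
19.625 [ 0.4679 -0.2615  0.0334] yaw -0.24898549488619284 0.003975887198560902 [-1.0463 -0.4115  0.0631] 14.334844304664228
```

move_arm(steps=[{"fingers": 8, "translation": [0, 0, -2], "turn": 0}, {"fingers": 8, "translation": [0, 0, -1], "turn": 0}, {"fingers": 8, "translation": [0, 0, 0], "turn": 0}])

```text
t: 20.05
eef_pos: [0.4679, -0.2616, 0.0304]
tool_rot: [-0.0, 0.992, -0.124, -0.0]
contact_force: [-3.0, -0.1, 0.5]
gripper_width: 0.16
```

```bash
python3 look.py w15
python3 - <<'E'
from h import *
im=read_camera('side');cv2.imwrite(f'pics/side15.png',cv2.resize(im[100:260,280:480],None,fx=3,fy=3,interpolation=cv2.INTER_CUBIC))
E
```

```text
20.05 [ 0.4679 -0.2616  0.0304] yaw -0.24890154680535612 0.00302384828051676 [-2.9983 -0.1283  0.4676] 13.69757278255499
```

View pics/w15.png

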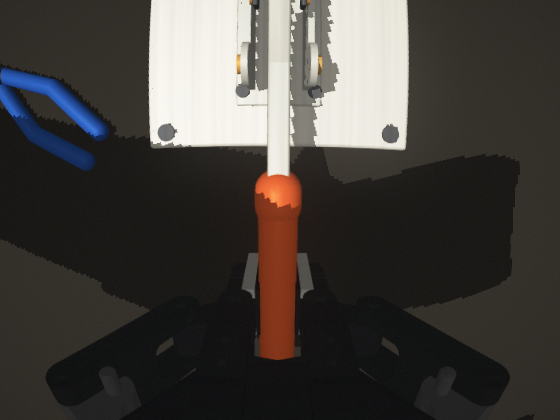

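View pics/side15.png

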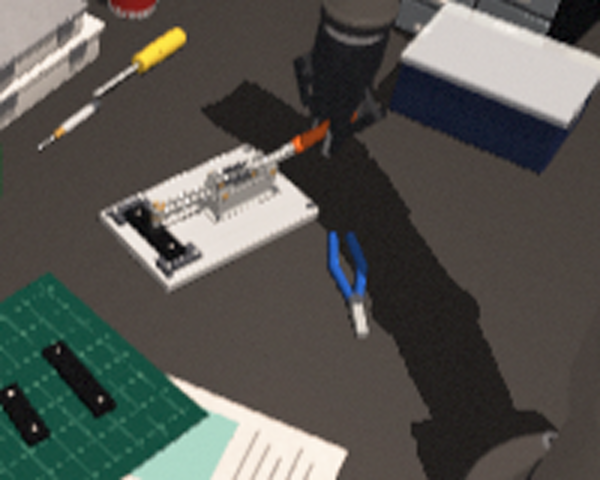

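The handle lies nearly level. I'll open the fingers in place and see whether it stays.

move_arm(steps=[{"fingers": 40, "translation": [0, 0, 0], "turn": 0}, {"fingers": 40, "translation": [0, 0, 0], "turn": 0}, {"fingers": 40, "translation": [0, 0, 0], "turn": 0}])

```text
t: 20.52
eef_pos: [0.4687, -0.2616, 0.0308]
tool_rot: [0.0, 0.992, -0.124, 0.0]
contact_force: [-0.5, -0.1, 0.3]
gripper_width: 0.467
```

```bash
python3 look.py w16
python3 - <<'E'
from h import *
im=read_camera('side');cv2.imwrite(f'pics/side16.png',cv2.resize(im[100:260,280:480],None,fx=3,fy=3,interpolation=cv2.INTER_CUBIC))
E
```

```text
20.525 [ 0.4687 -0.2616  0.0308] yaw -0.2486939476299183 0.0028867495456668733 [-0.4613 -0.1207  0.2992] 39.903492870301136
```

View pics/w16.png

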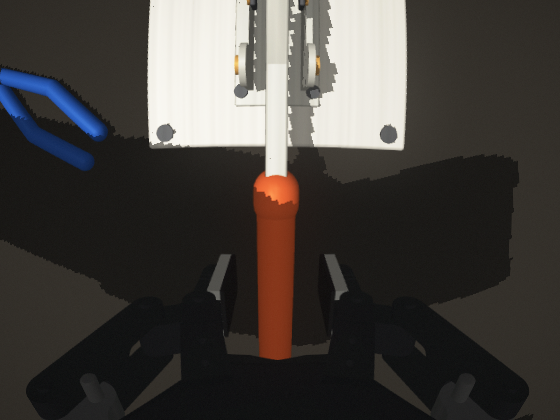

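View pics/side16.png

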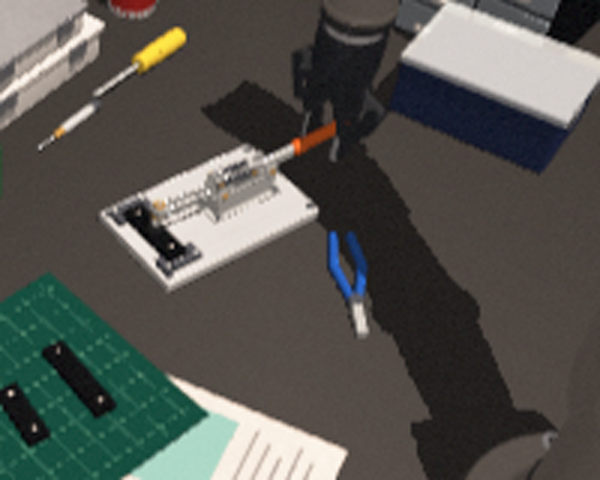

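It stays level with the fingers open and no force, so it has snapped shut. I'll back off straight up and inspect.

move_arm(steps=[{"fingers": 50, "translation": [0, 0, 10], "turn": 0}, {"fingers": 60, "translation": [0, 0, 30], "turn": 0}, {"fingers": 60, "translation": [0, 0, 40], "turn": 0}, {"fingers": 60, "translation": [0, 0, 40], "turn": 0}, {"fingers": 60, "translation": [0, 0, 40], "turn": 0}, {"fingers": 60, "translation": [-5, -20, 30], "turn": 0}, {"fingers": 60, "translation": [0, 0, 0], "turn": 0}, {"fingers": 60, "translation": [0, 0, 0], "turn": 0}, {"fingers": 60, "translation": [0, 0, 0], "turn": 0}])

```text
t: 21.75
eef_pos: [0.4627, -0.2806, 0.2195]
tool_rot: [-0.001, 0.992, -0.124, -0.001]
contact_force: [0.2, 0.3, -0.2]
gripper_width: 0.702
```

```bash
python3 look.py w17
python3 - <<'E'
import h,pickle
from h import *
np.set_printoptions(precision=4,suppress=True)
im=read_camera('side');cv2.imwrite(f'pics/side17.png',cv2.resize(im[100:300,210:430],None,fx=3,fy=3,interpolation=cv2.INTER_CUBIC))
o=np.array([.5293,-.0226]);u=np.array([.246,.969])
for q in (1.3,1.51):
  for r in (.0455,.1345):
    a=1.584+q; P=np.r_[o+u*(-.153+r*np.cos(a)),.05+r*np.sin(a)]; print(q,r,P,'wrist',proj('wrist',[P]),'side crop',(proj('side',[P])-[210,100])*3)
E
```

```text
21.75 [ 0.4627 -0.2806  0.2195] yaw -0.2480035519574787 0.0036054136884748566 [ 0.2113  0.3111 -0.175 ] 59.97822341918925
1.3 0.0455 [ 0.4808 -0.2135  0.0616] wrist [[280.3045 119.0127]] side crop [[505.5799 141.7187]]
1.3 0.1345 [ 0.4597 -0.2969  0.0843] wrist [[280.3641 216.5981]] side crop [[565.5788  99.9775]]
1.51 0.0455 [ 0.4805 -0.2149  0.0522] wrist [[280.2407 120.4046]] side crop [[505.0849 147.3448]]
1.51 0.1345 [ 0.4586 -0.301   0.0564] wrist [[280.1789 212.0175]] side crop [[563.1757 116.9704]]
```

View pics/w17.png

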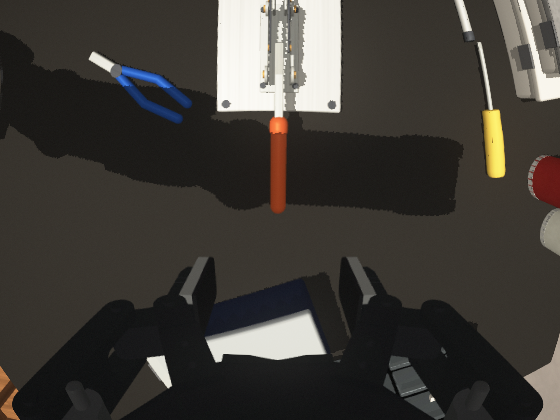

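View pics/side17.png

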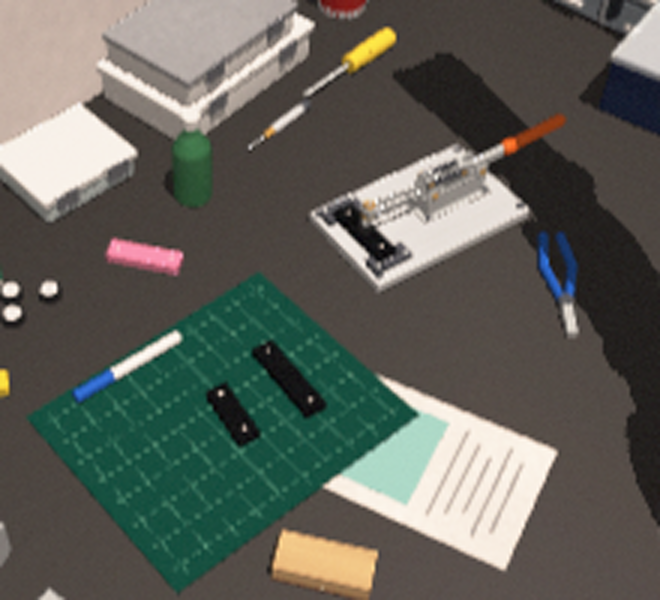

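The handle tip is at side crop (564,119). The prediction for joint 1.51 (shut) is (563,117), and for 1.30 it is (566,100), so the clamp is shut. The blank lies in the nest under the foot, and everything else is where it was.

```bash
python3 -c "
from station import *
print(hand_in()); print(get_obs()['t'])"
```

```text
the job is handed in; nothing more can be done
None
the job is handed in; nothing more can be done
```

I laid the 84 mm blank in the nest and swung the clamp shut on it, then handed in at about 21.9 s of the 53 s allowed. `hand_in()` gave no verdict.

- **Choice of blank:** the wrist camera measured the three black blanks at 72, 85 and 99 mm. I took the 85 mm one, which was leftmost on the mat in the top view.
- **Placing:** I lowered it until it touched the nest floor, with about 14 N at contact. After release it lay flat between both end blocks.
- **Clamp:** I held the orange grip and followed its arc past dead centre, then let go. The handle stayed level, and its tip is within about 2 pixels of where the shut position (1.51) predicts. The foot sits on the middle of the blank.
- **Surroundings:** in the last pictures the other two blanks, marker, bottle, screwdriver, hand drill and coloured look-alikes appear unmoved. The gripper is clear of everything.

Two readings disagreed along the way:
- **First nest measurement:** it was about 12 mm off because the arm was still swinging. A retake once it had settled agreed with the top camera to a few millimetres.
- **Pushing past the stop:** about 3 mm of extra push at the end met almost no force, probably because the pads slid on the bar. That push therefore doesn't prove the clamp is shut; the evidence is the handle staying put after release and the tip position.

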